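# Find the drilled end of a bow weight and hold it hole-up

### The job

At the bow bench, lift the white tray by its red handle off the blue tray it is nested on and set it down, level and with its two small items still in it, on the dark rubber mat. Take the orange bow weight out of the blue tray, find the end with the blind hole by sliding that end well onto the brass check pin (the plain end will not go on), then draw it off and turn it until the hole faces straight up. Finish while still holding it there in the gripper, still, about as high above the bench as the pin or higher, and clear of the pin and everything else; leave the other things on the bench alone.

Things in the scene. Friction and masses are not known exactly. Their poses are not given: they have to be found in the camera images.
- top_tray: White tray, 180 x 180 mm, about 370 g, at first nested on the blue tray. Origin: centre of its underside, z up. Foot 144 x 144 mm, 6 mm high, dropping between the blue tray's posts; floor top 10 mm, rim 22 mm above the origin. Red upright handle rib over the middle: 14 mm thick along the tray's x, 90 mm long along its y, from the floor to 58 mm above the origin.
- lower_tray: Blue tray, 180 x 180 mm, fixed to the bench. Origin: centre of its underside, on the bench; x, y along its sides, z up. Floor top at 6 mm, walls 4 mm thick to 14 mm, and in each corner a 16 mm square post to 56 mm, on which the white tray rests.
- mat: Dark rubber mat, 230 x 230 mm, 3 mm thick, fixed to the bench. Origin: centre of its underside, on the bench; x, y along its sides.
- weight: Orange square bar, 36 x 36 x 60 mm, 130 to 230 g, lying on its side on the blue tray's floor under the white tray, pointing any way but straight away from the robot. Origin: its centre; z: the long axis, towards the drilled end. Round blind hole there, 20 mm across, 28 mm deep, its mouth 30 mm from the origin. The other end is plain.
- stand: Fixed check stand: grey foot 90 x 110 x 12 mm, steel post 16 mm across to 237 mm, black collar 28 mm across from 210 to 240 mm, straight brass pin 9 mm across. Origin: centre of the foot's underside, on the bench, z up. The pin starts on the post's axis at 225 mm and runs 130 mm along the stand's -x (towards the robot), sloping 30 degrees downward.
- pin_tip (a point): The free end of the brass pin, 113 mm from the post's axis along the stand's -x and 160 mm above the bench. Axes as the stand's.
- wax_tin: Round tin, 37 mm across, 15 mm high, green lid, loose in the white tray; origin: centre of its underside.
- tip_box: Small cardboard box, 36 x 24 x 14 mm, loose in the white tray; origin: centre of its underside.
- scale: Black grain scale, 85 x 120 mm, lid 75 mm high; a bystander. Origin: centre of its underside.
- glue: Small bottle, 32 mm across, 85 mm high, red cap; a bystander. Origin: centre of its underside.
- jar: Jar, 66 mm across, 70 mm high, yellow cap; a bystander. Origin: centre of its underside.
- driver: Screwdriver with red handle, lying on the bench; a bystander. Origin: under its middle.
- wrench: Steel wrench lying on the bench; a bystander. Origin: under its middle.
Not all that is in view belongs to the job. What is shaped like the wax_tin but pink is not meant.

How it is judged:
On the way, in this order (a step that is already met when the one before it is completed fails the run):
1. the white tray stands released on the mat (horizontal distance between top_tray and mat below 0.06 m and height (world z) of top_tray below 0.008 m and angle between top_tray's own z axis and vertical below 0.06 rad and contact force between the fingers and top_tray below 0.1 N), for 0.2 s.
2. the pin is at least 12 mm inside the hole of the gripped weight (z of pin_tip in the frame of weight between -0.002 and 0.018 m and x of pin_tip in the frame of weight between -0.009 and 0.009 m and y of pin_tip in the frame of weight between -0.009 and 0.009 m and contact force between the fingers and weight above 1 N), for 0.1 s.
At the end, for the whole second after the job is handed in: Weight gripped and at rest, hole within 0.35 rad of straight up, its centre over 120 mm above the bench and over 50 mm from the pin's end, touching only the gripper. White tray released, level, on the mat, centres within 60 mm, tin and small box in it (all of step 1 and angle between weight's own z axis and vertical below 0.35 rad and height (world z) of weight above 0.12 m and contact force between the fingers and weight above 1 N and linear speed of weight below 0.03 m/s and distance between pin_tip and weight above 0.05 m and contact force between weight and stand below 0.05 N and contact force between weight and lower_tray below 0.05 N and contact force between weight and top_tray below 0.05 N and contact force between weight and mat below 0.05 N and linear speed of top_tray below 0.02 m/s and x of wax_tin in the frame of top_tray between -0.09 and 0.09 m and y of wax_tin in the frame of top_tray between -0.09 and 0.09 m and x of tip_box in the frame of top_tray between -0.09 and 0.09 m and y of tip_box in the frame of top_tray between -0.09 and 0.09 m); the arm keeps its last pose, push and grip.
It fails at once if a bystander is moved by more than 30 mm (distance of any of scale, glue, jar, driver, wrench from where it was at the start of the episode above 0.03 m).
It also fails if it takes over 67 s, if anything falls off the work surface, if the arm or the gripper's body presses on something with over 40 N, if the wrist force passes 120 N, or if a joint passes its speed limit or range.

### The arm

A 7-joint arm with a two-finger parallel gripper is mounted at the origin on the work surface. World frame = base frame: x ahead of the robot, y to its left, z up, the work surface at z = 0. Lengths are in m, angles in rad, forces in N, time in s.
With the tool pointing down it reaches from about 0.425 to 0.875 m from the base axis. Payload 4.7 kg.
Tool frame: the origin (TCP) lies midway between the tips of the shut fingers; the grasp point (between the pads) lies 19 mm behind it; z points along the fingers, y is the line along which they close (so a half turn about z gives the same grasp; the last joint's range is limited). The gripper opens to 87 mm and grips with 3 to 60 N. Pads are 19 mm wide; open, the fingers measure 117 mm over their backs; the gripper's body (75 mm by 190 mm) begins 51 mm behind the grasp point.
Start: joints at [0.014, 0.321, -0.07, 1.45, 0.023, 1.371, -0.057], TCP at [0.65, -0, 0.223] pointing down, gripper open.
Joint ranges: [-2.86, 2.86], [-0.3, 2.09], [-1.38, 1.24], [0.06, 2.45], [-1.56, 4.7], [0.09, 2.05], [-2.69, 2.69]. Speed limits (rad/s): [2.57, 2.57, 3.14, 3.14, 3.14, 3.14, 3.14].

### API

Orientations are given as a rotation vector (axis times angle).
In Python, from bench import ctrl gives the robot as it stands. The module is installed in compiled form; this text tells all that it offers.
- The arm moves only by the shell command python3 -m handwheel 'ROWS' [FORCE]. ROWS is JSON, a list of rows, each a list of 7 numbers: the finger opening in m, from 0 to 0.087, then the shift along the tool's x, y, z in m, then the turn, a rotation vector about the tool's x, y, z in degrees. A call has 1 to 12 rows; each row shifts and turns the commanded pose from where the row before left it, along the tool's axes as they then stand; what a row does not reach is not made up. A row lasts 1/8 s, in which the tool goes at most 62.5 mm and 10.7 degrees, less where a joint would pass 70% of its speed; a pose out of reach is approached as far as the arm can. A call is refused whole if a number of a shift passes 0.0625 or a number of a turn 10.7, either way. A call with a gripper value outside its range is refused whole. The fingers move at their own pace and stop on an object; FORCE is the grip in N (left out, the last holds). Time passes only in rows, so rows that do not move let the fingers close. It gives the time, the measured TCP pose, the force, the opening and the grip force at its end, in the units of the state.
- ctrl.get_state(): the state, without advancing time (a new reading comes with each control period).
- ctrl.get_image(name): name is "scene" or "side" or "wrist"; returns (picture, depth): 480x640x3 uint8, blue, green, red; 480x640 float32, m along the optical axis (not along the pixel's ray), 0 where there is no reading.
- ctrl.camera_info(name): a dict with "intrinsics" (3x3 intrinsics, pixels), "R" (3x3) and "t" (3): a world point X has camera coordinates R X + t. Camera axes: x right, y down, z forward; pixel columns grow to the right and rows downward; lengths in m; the calibration is good to about 2 mm. A picture is of the moment at which its call begins: read the wrist's pose just before it. camera_info takes no time and is no camera call; for the wrist camera it gives the pose at the moment of the call.
- ctrl.close_job(): hands the job in; it is judged then, once.
The state is a dict: "time": time; "joint_positions": joint angles; "qd": joint speeds; "joint_torque": joint torques, N m; "position": TCP position; "tool_rot": TCP orientation; "ft_force": force on the tool from outside, world axes, zero at the start; "torque": the same for the moment, N m; "grip_width": opening from 0.0 (shut) to 1.0 (fully open); "grip_force": force on a finger pad.
Only numpy, scipy, OpenCV 4.12 (cv2) and the standard library are available. Lean on these libraries where they do the work, as an engineer would, in place of code of your own. Each camera call takes 0.05 s, during which the arm holds its last target. There are 200 camera calls.

## Working session

There is one attempt and no reset: what is moved stays moved. The work goes in short steps, Python scripts to look and compute and a shell command to move; the robot and the scene stay as the last step left them, time stands still between calls to the robot, and variables do not carry over. Pictures are saved under pics/ and viewed, at most 10 in all, crops included, and the job is handed in when it is done.

```bash
mkdir -p pics
cat > h.py <<'E'
import numpy as np, cv2
from bench import ctrl
from scipy.spatial.transform import Rotation as Ro
def grab(n):
    ci=ctrl.camera_info(n); im,d=ctrl.get_image(n)
    return im,d,ci
def pts(ci,d,us,vs):
    K=np.array(ci["intrinsics"]);R=np.array(ci["R"]);t=np.array(ci["t"])
    z=d[vs,us]; p=np.stack([(us-K[0,2])/K[0,0]*z,(vs-K[1,2])/K[1,1]*z,z],-1)
    return (p-t)@R
def st():
    s=ctrl.get_state(); print({k:np.round(s[k],3).tolist() for k in("time","position","tool_rot","joint_positions","ft_force","grip_width","grip_force")}); return s
E
python3 - <<'E'
from h import *
st()
for n in("scene","side"):
    im,d,ci=grab(n); cv2.imwrite(f"pics/{n}0.png",im); np.savez(f"{n}0.npz",im=im,d=d,**{k:np.array(ci[k]) for k in("intrinsics","R","t")})
    print(n,np.round(ci["R"],3).tolist(),np.round(ci["t"],3).tolist())
E
```

```text
{'time': 0.0, 'position': [0.649, -0.0, 0.221], 'tool_rot': [-2.22, -2.221, 0.002], 'joint_positions': [0.014, 0.322, -0.07, 1.452, 0.023, 1.371, -0.057], 'ft_force': [-0.451, 0.408, 0.211], 'grip_width': 0.998, 'grip_force': 0.0}
scene [[-0.322, 0.947, 0.009], [0.628, 0.221, -0.746], [-0.708, -0.235, -0.666]] [0.202, -0.298, 2.007]
side [[-0.998, -0.055, 0.005], [-0.04, 0.664, -0.746], [0.038, -0.745, -0.666]] [0.582, 0.126, 1.367]
```

View pics/scene0.png

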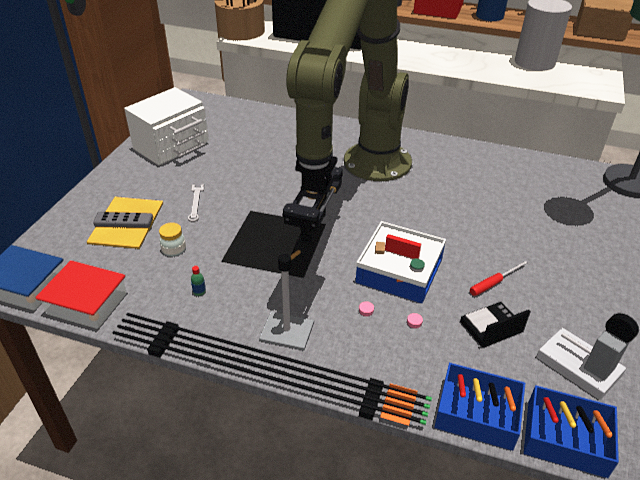

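View pics/side0.png

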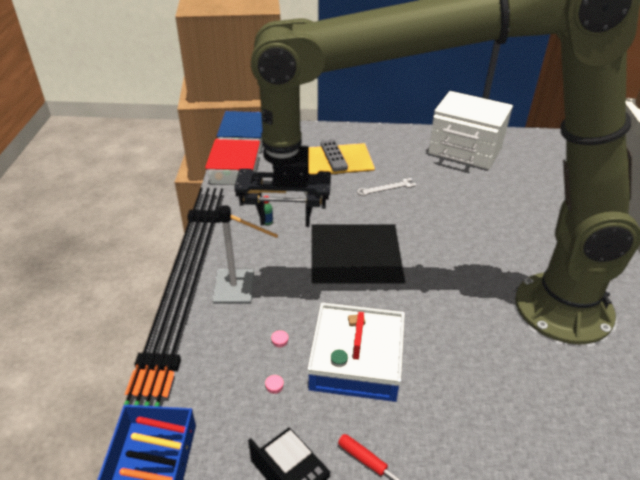

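The side view shows the white tray at about (358,335) with the red rib at (359,335), green tin (339,357) and tan box (356,320). The mat is at (357,252), and the brass pin runs from the collar (225,214) to its tip at (277,235). The pink discs at (280,338) and (274,383) are decoys on the bench; the green disc in the tray is the wax tin.

Run:
```python
from h import *
def comp(m,area=30):
    n,l,s,c=cv2.connectedComponentsWithStats(m.astype(np.uint8)); return [(l==i,s[i],c[i]) for i in range(1,n) if s[i][4]>area]
for n in("side","scene"):
    D=np.load(f"{n}0.npz"); im=D["im"];d=D["d"]; ci=D
    hsv=cv2.cvtColor(im,cv2.COLOR_BGR2HSV); H,S,V=cv2.split(hsv)
    vv,uu=np.mgrid[0:480,0:640]; P=pts(ci,d,uu.ravel(),vv.ravel()).reshape(480,640,3); 
    ok=(d>0)&(P[...,0]>.35)&(P[...,0]<1.1)&(abs(P[...,1])<.45)
    print("==",n)
    for name,m,zr in [("red",((H<8)|(H>172))&(S>150)&(V>90),(.07,.14)),("white",(S<40)&(V>170),(.05,.085)),("mat",(V<45),(-.01,.012)),("green",(H>50)&(H<90)&(S>60),(.05,.12)),("brass",(H>8)&(H<25)&(S>90),(.13,.26)),("footgrey",(S<40)&(V>130),(.006,.02)),("collar",(V<60),(.2,.25)),("blue",(H>100)&(H<125)&(S>150),(0,.07))]:
        m=m&ok&(P[...,2]>zr[0])&(P[...,2]<zr[1])
        for mm,s,c in comp(m,25 if name in("brass","green") else 120):
            Q=P[mm]; 
            r=cv2.minAreaRect((Q[:,:2]*1000).astype(np.float32))
            print(name,c.round(),s[4],"med",np.median(Q,0).round(3),"min",Q.min(0).round(3),"max",Q.max(0).round(3),"rect",[np.round(q,1) for q in r])
```

```text
== side
red [358. 333.] 249 med [0.488 0.197 0.109] min [0.476 0.141 0.072] max [0.495 0.231 0.114] rect [array([487.1, 185.9]), array([91. , 13.5]), np.float64(83.4)]
white [359. 343.] 5333 med [0.475 0.185 0.062] min [0.389 0.085 0.055] max [0.584 0.285 0.081] rect [array([486.6, 184. ]), array([186.5, 180.5]), np.float64(84.3)]
mat [356. 255.] 4976 med [ 0.488 -0.151  0.005] min [ 0.369 -0.281 -0.003] max [ 0.605 -0.044  0.012] rect [array([ 489.2, -161.4]), array([229.8, 229.2]), np.float64(3.7)]
green [267. 208.] 54 med [ 0.728 -0.268  0.059] min [ 0.718 -0.28   0.05 ] max [ 0.737 -0.257  0.07 ] rect [array([ 727.2, -268. ]), array([18.8, 22.1]), np.float64(7.0)]
green [339. 357.] 174 med [0.524 0.235 0.076] min [0.51  0.216 0.067] max [0.538 0.251 0.081] rect [array([523.9, 233.5]), array([28.1, 34.7]), np.float64(1.4)]
brass [251. 225.] 170 med [ 0.728 -0.022  0.198] min [ 0.673 -0.03   0.164] max [ 0.773 -0.012  0.231] rect [array([723.3, -22.7]), array([99.3, 14.8]), np.float64(4.2)]
footgrey [228. 289.] 750 med [0.798 0.002 0.014] min [ 0.736 -0.074  0.006] max [0.835 0.041
[... 1557 characters left out ...]
8,  11.8]), np.float64(8.4)]
footgrey [287. 332.] 941 med [ 0.794 -0.007  0.013] min [ 0.734 -0.076  0.007] max [0.831 0.037 0.02 ] rect [array([783.4, -19.2]), array([ 91.5, 109.7]), np.float64(4.7)]
collar [284. 262.] 211 med [ 0.79  -0.017  0.236] min [ 0.744 -0.032  0.201] max [ 0.799 -0.004  0.245] rect [array([773.3, -22. ]), array([53.9, 26.9]), np.float64(15.8)]
blue [395. 284.] 1174 med [0.555 0.187 0.009] min [0.41  0.088 0.   ] max [0.589 0.283 0.061] rect [array([490.8, 186. ]), array([180.5, 180.9]), np.float64(84.3)]
blue [462. 403.] 2624 med [0.855 0.405 0.016] min [0.791 0.36  0.   ] max [0.929 0.45  0.067] rect [array([860. , 404.9]), array([ 89.8, 138.7]), np.float64(89.9)]
```

```bash
python3 -m handwheel '[[0.087,0.031,-0.027,0,0,0,0],[0.087,0.031,-0.027,0,0,0,0],[0.087,0.031,-0.027,0,0,0,0],[0.087,0.031,-0.027,0,0,0,0],[0.087,0.031,-0.027,0,0,0,0],[0.087,0.031,-0.027,0,0,0,0],[0.087,0,0,0,0,0,6],[0.087,0,0,0.04,0,0,0],[0.087,0,0,0,0,0,0]]' 30
python3 - <<'E'
from h import *
st(); im,d,ci=grab("wrist"); cv2.imwrite("pics/w1.png",im)
hsv=cv2.cvtColor(im,cv2.COLOR_BGR2HSV); H,S,V=cv2.split(hsv)
vv,uu=np.mgrid[0:480,0:640]; P=pts(ci,d,uu.ravel(),vv.ravel()).reshape(480,640,3); ok=d>0
for n,m,zr in [("red",((H<8)|(H>172))&(S>150),(.1,.12)),("green",(H>50)&(H<90)&(S>60),(.05,.12)),("box",(H>8)&(H<25)&(S>60),(.05,.09))]:
    m=m&ok&(P[...,2]>zr[0])&(P[...,2]<zr[1]); Q=P[m]
    if len(Q)>20: print(n,len(Q),np.median(Q,0).round(3),[np.round(q,1) for q in cv2.minAreaRect((Q[:,:2]*1000).astype(np.float32))])
E
```

```text
time: 1.23
position: [0.4856, 0.1849, 0.1796]
tool_rot: [-2.333, -2.101, 0.01]
ft_force: [0.8, -0.5, -0.2]
grip_width: 1.001
grip_force: 0.0
{'time': 1.225, 'position': [0.486, 0.185, 0.18], 'tool_rot': [-2.333, -2.101, 0.01], 'joint_positions': [-0.204, 0.087, -0.222, 1.818, 0.02, 1.246, -0.536], 'ft_force': [0.753, -0.465, -0.19], 'grip_width': 1.001, 'grip_force': 0.0}
red 2281 [0.486 0.195 0.108] [array([485.7, 192. ]), array([78.2, 13.1]), np.float64(84.3)]
green 1933 [0.523 0.234 0.075] [array([523.1, 233.2]), array([35. , 35.1]), np.float64(9.3)]
box 223 [0.497 0.141 0.073] [array([487.9, 140.1]), array([ 9.5, 35.9]), np.float64(86.2)]
```

View pics/w1.png

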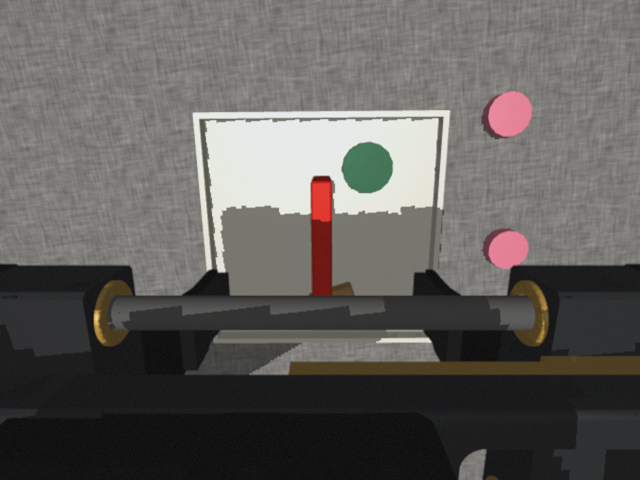

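Wrist view: the red rib (321,240) lies centred and square between the fingers. The green tin (367,167) and the box (345,290) are both clear of the pads, so I lower and grip.

```bash
python3 -m handwheel '[[0.087,0,0,0.035,0,0,0],[0.087,0,0,0.035,0,0,0],[0.087,0,0,0.032,0,0,0],[0,0,0,0,0,0,0],[0,0,0,0,0,0,0],[0,0,0,0,0,0,0],[0,0,0,0,0,0,0],[0,0,0,0,0,0,0]]' 35
python3 -m handwheel '[[0,0,0,-0.01,0,0,0],[0,0,0,-0.02,0,0,0],[0,0,0,-0.025,0,0,0],[0,0,0,-0.025,0,0,0],[0,0,0,-0.02,0,0,0],[0,0,0,0,0,0,0]]'
```

```text
time: 2.28
position: [0.4883, 0.1861, 0.0812]
tool_rot: [2.334, 2.102, 0.001]
ft_force: [0.2, -0.2, -0.4]
grip_width: 0.514
grip_force: 0.0
time: 3.02
position: [0.4892, 0.1865, 0.1828]
tool_rot: [2.333, 2.101, 0.006]
ft_force: [-0.3, 1.2, -0.8]
grip_width: 0.008
grip_force: 0.0
```

The fingers move slower than I allowed for and closed above the rib. I'll reopen partway and repeat with a longer close.

```bash
python3 -m handwheel '[[0.05,0,0,0,0,0,0],[0.05,0,0,0,0,0,0],[0.05,0,0,0,0,0,0],[0.05,0,0,0,0,0,0],[0.05,0,0,0,0,0,0],[0.05,0,0,0,0,0,0],[0.05,0,0,0,0,0,0],[0.05,0,0,0,0,0,0],[0.05,0,0,0,0,0,0],[0.05,0,0,0,0,0,0]]' 35
python3 - <<'E'
from h import *
im,d,ci=grab("wrist"); 
hsv=cv2.cvtColor(im,cv2.COLOR_BGR2HSV); H,S,V=cv2.split(hsv)
vv,uu=np.mgrid[0:480,0:640]; P=pts(ci,d,uu.ravel(),vv.ravel()).reshape(480,640,3)
m=((H<8)|(H>172))&(S>150)&(d>0)&(P[...,2]>.1)&(P[...,2]<.12); Q=P[m]
print(len(Q),np.median(Q,0).round(3),[np.round(q,1) for q in cv2.minAreaRect((Q[:,:2]*1000).astype(np.float32))])
E
```

```text
time: 4.28
position: [0.488, 0.186, 0.1806]
tool_rot: [2.335, 2.102, 0.0]
ft_force: [0.2, -0.5, -0.7]
grip_width: 0.572
grip_force: 0.0
2161 [0.486 0.195 0.108] [array([485.8, 192.2]), array([77.7, 13.2]), np.float64(84.2)]
```

Tray undisturbed. Descend and close fully.

```bash
python3 -m handwheel '[[0.05,0,-0.001,0.035,0,0,0],[0.05,0,0,0.035,0,0,0],[0.05,0,0,0.033,0,0,0],[0.05,0,0,0,0,0,0],[0,0,0,0,0,0,0],[0,0,0,0,0,0,0],[0,0,0,0,0,0,0],[0,0,0,0,0,0,0],[0,0,0,0,0,0,0],[0,0,0,0,0,0,0],[0,0,0,0,0,0,0],[0,0,0,0,0,0,0]]' 35
```

```text
time: 5.82
position: [0.4862, 0.1863, 0.078]
tool_rot: [-2.333, -2.103, 0.002]
ft_force: [-4.6, -0.6, 5.8]
grip_width: 0.154
grip_force: 35.0
```

```bash
python3 -m handwheel '[[0,0,0,-0.008,0,0,0],[0,0,0,-0.016,0,0,0],[0,0,0,-0.02,0,0,0],[0,0,0,-0.02,0,0,0],[0,0,0,-0.012,0,0,0],[0,0,0,0,0,0,0],[0,0,0,0,0,0,0]]'
```

```text
time: 6.7
position: [0.4865, 0.1858, 0.1528]
tool_rot: [-2.334, -2.102, 0.002]
ft_force: [-0.2, -0.2, -5.1]
grip_width: 0.161
grip_force: 35.0
```

```bash
python3 -m handwheel '[[0,-0.012,0.001,0,0,0,0],[0,-0.025,0.003,0,0,0,0],[0,-0.036,0.004,0,0,0,0],[0,-0.04,0.005,0,0,0,0],[0,-0.04,0.005,0,0,0,0],[0,-0.04,0.005,0,0,0,0],[0,-0.04,0.004,0,0,0,0],[0,-0.04,0.004,0,0,0,0],[0,-0.036,0.004,0,0,0,0],[0,-0.025,0.003,0,0,0,0],[0,-0.013,0.001,0,0,0,0],[0,0,0,0,0,0,0]]'
python3 - <<'E'
from h import *
st()
for n in("side",):
    im,d,ci=grab(n); cv2.imwrite(f"pics/{n}1.png",im); np.savez(f"{n}1.npz",im=im,d=d,**{k:np.array(ci[k]) for k in("intrinsics","R","t")})
im,d,ci=grab("scene"); cv2.imwrite("pics/scene1.png",im)
c=lambda a:cv2.resize(a,None,fx=2,fy=2)
cv2.imwrite("pics/cmp.png",np.hstack([c(cv2.imread("pics/side1.png")[100:400,220:420]),c(im[150:450,250:450])]))
E
```

```text
time: 8.2
position: [0.4889, -0.1638, 0.1532]
tool_rot: [-2.336, -2.1, 0.001]
ft_force: [-0.9, 0.7, -4.5]
grip_width: 0.156
grip_force: 35.0
{'time': 8.2, 'position': [0.489, -0.164, 0.153], 'tool_rot': [-2.336, -2.1, 0.001], 'joint_positions': [0.175, 0.083, 0.102, 1.875, -0.009, 1.184, 0.173], 'ft_force': [-0.943, 0.662, -4.543], 'grip_width': 0.156, 'grip_force': 34.98}
```

View pics/cmp.png

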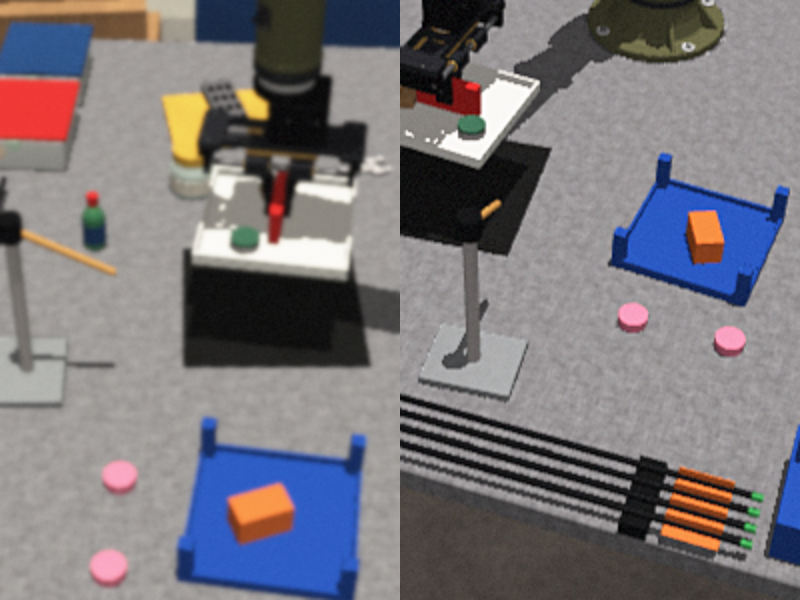

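The crop shows the white tray held level above the mat with the tin and box aboard. The orange weight lies on the blue tray's floor at side (350,356). I lower the tray to the mat (TCP z about 0.031).

```bash
python3 -m handwheel '[[0,0,0,0.015,0,0,0],[0,0,0,0.025,0,0,0],[0,0,0,0.025,0,0,0],[0,0,0,0.025,0,0,0],[0,0,0,0.015,0,0,0],[0,0,0,0.007,0,0,0],[0,0,0,0.004,0,0,0],[0,0,0,0.004,0,0,0],[0,0,0,0.002,0,0,0],[0,0,0,0,0,0,0]]'
```

```text
time: 9.55
position: [0.4897, -0.1632, 0.0318]
tool_rot: [2.334, 2.102, 0.0]
ft_force: [0.4, 0.5, -4.8]
grip_width: 0.156
grip_force: 35.0
```

Run:
```python
from h import *
D=np.load("side1.npz")
def an(im,d,ci,n):
    H,S,V=cv2.split(cv2.cvtColor(im,cv2.COLOR_BGR2HSV))
    vv,uu=np.mgrid[0:480,0:640]; P=pts(ci,d,uu.ravel(),vv.ravel()).reshape(480,640,3)
    m=(H>5)&(H<18)&(S>170)&(V>80)&(d>0)&(P[...,0]>.38)&(P[...,0]<.6)&(P[...,1]>.09)&(P[...,1]<.3)
    Q=P[m]; T=Q[Q[:,2]>.037]
    print(n,len(Q),len(T),np.percentile(Q[:,2],[2,50,98]).round(3),"top",[np.round(q,1) for q in cv2.minAreaRect((T[:,:2]*1000).astype(np.float32))],"all",[np.round(q,1) for q in cv2.minAreaRect((Q[:,:2]*1000).astype(np.float32))])
an(D["im"],D["d"],D,"side1")
im,d,ci=grab("scene"); an(im,d,ci,"scene")
st()
```

```text
side1 585 380 [0.014 0.042 0.047] top [array([501.6, 196.6]), array([58.2, 36.3]), np.float64(24.4)] all [array([501.6, 196.6]), array([58.2, 36.3]), np.float64(24.4)]
scene 383 243 [0.012 0.041 0.047] top [array([502.7, 194.9]), array([67. , 36.8]), np.float64(22.4)] all [array([502.6, 194.6]), array([70.6, 37. ]), np.float64(21.6)]
{'time': 9.6, 'position': [0.49, -0.163, 0.032], 'tool_rot': [2.334, 2.102, 0.0], 'joint_positions': [0.18, 0.221, 0.099, 1.989, -0.027, 0.932, 0.188], 'ft_force': [-0.255, 0.207, -4.396], 'grip_width': 0.158, 'grip_force': 34.98}
```

```bash
python3 -m handwheel '[[0,0,0,0.001,0,0,0],[0,0,0,0.0015,0,0,0],[0,0,0,0,0,0,0]]'
python3 - <<'E'
import cv2,numpy as np
a=cv2.imread("pics/scene1.png")[240:290,330:410]; b=cv2.imread("pics/side1.png")[330:380,320:400]
cv2.imwrite("pics/ends.png",np.hstack([cv2.resize(x,(400,250),interpolation=cv2.INTER_CUBIC) for x in(a,b)]))
E
```

```text
time: 9.98
position: [0.4899, -0.1632, 0.031]
tool_rot: [2.335, 2.102, 0.001]
ft_force: [-4.0, 1.9, 8.9]
grip_width: 0.159
grip_force: 35.0
```

View pics/ends.png

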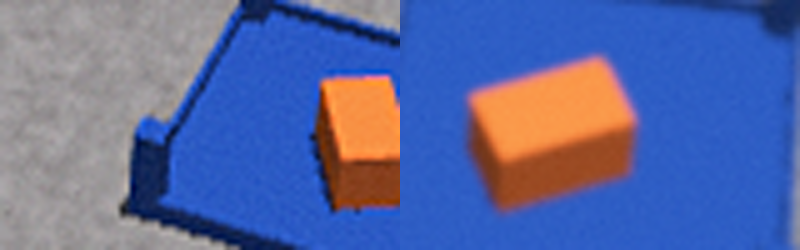

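The tray is on the mat (contact reads +9 N). The weight's far end, the face towards +x, is plain: left face in the side crop (485,165), lower face in the scene crop (365,180). So the hole should be at the end facing the robot. I release and rise.

```bash
python3 -m handwheel '[[0.06,0,0,0,0,0,0],[0.06,0,0,0,0,0,0],[0.06,0,0,0,0,0,0],[0.06,0,0,0,0,0,0],[0.06,0,0,0,0,0,0],[0.06,0,0,0,0,0,0],[0.06,0,0,-0.03,0,0,0],[0.06,0,0,-0.05,0,0,0],[0.06,0,0,-0.06,0,0,0],[0.06,0,0,-0.05,0,0,0],[0.06,0,0,0,0,0,0]]'
python3 - <<'E'
from h import *
st()
def P3(im,d,ci):
    vv,uu=np.mgrid[0:480,0:640]; return pts(ci,d,uu.ravel(),vv.ravel()).reshape(480,640,3)
allp=[]
for n in("side","scene"):
    im,d,ci=grab(n); P=P3(im,d,ci); H,S,V=cv2.split(cv2.cvtColor(im,cv2.COLOR_BGR2HSV))
    m=(S<40)&(V>60)&(d>0)&(P[...,2]>.018)&(P[...,2]<.032)&(abs(P[...,0]-.49)<.12)&(abs(P[...,1]+.163)<.12)
    print(n,"tray",[np.round(q,1) for q in cv2.minAreaRect((P[m][:,:2]*1000).astype(np.float32))],P[m].mean(0).round(3))
    m=(H>8)&(H<25)&(S>90)&(d>0)&(P[...,2]>.13)&(P[...,2]<.26)&(P[...,0]>.6)&(P[...,0]<.8)&(abs(P[...,1])<.1)
    Q=P[m]; C=-np.array(ci["R"]).T@np.array(ci["t"])
    # image end of pin -> tip pixel ray
    c=Q.mean(0); u=np.linalg.svd(Q-c)[2][0]; u*=np.sign(u[0])
    t=(Q-c)@u; 
    v=c-C; v/=np.linalg.norm(v); off=v-(v@u)*u; off/=np.linalg.norm(off); 
    print(n,len(Q),"c",c.round(4),"u",u.round(3),"near",(c+u*t.min()).round(4),"axis shift",(off*.0035).round(4),"tip",(c+u*t.min()+off*.0035).round(4),"y-std",np.std(Q-c-np.outer(t,u)).round(4))
E
```

```text
time: 11.35
position: [0.4922, -0.1639, 0.2239]
tool_rot: [2.329, 2.097, 0.008]
ft_force: [-0.0, -0.5, -0.7]
grip_width: 0.687
grip_force: 0.0
{'time': 11.35, 'position': [0.492, -0.164, 0.224], 'tool_rot': [2.329, 2.097, 0.008], 'joint_positions': [0.17, 0.033, 0.103, 1.783, -0.004, 1.316, 0.169], 'ft_force': [-0.023, -0.452, -0.689], 'grip_width': 0.687, 'grip_force': 0.0}
side tray [array([ 491.1, -165. ]), array([189.1, 180.2]), np.float64(84.1)] [ 0.494 -0.157  0.024]
side 202 c [ 0.7243 -0.0222  0.1958] u [0.861 0.074 0.502] near [ 0.6717 -0.0267  0.1651] axis shift [ 0.0013 -0.0027 -0.0018] tip [ 0.673  -0.0294  0.1633] y-std 0.0021
scene tray [array([ 490.3, -162.8]), array([184.7, 190. ]), np.float64(83.7)] [ 0.49  -0.168  0.023]
scene 36 c [ 0.717  -0.0208  0.1926] u [0.853 0.119 0.507] near [ 0.6753 -0.0266  0.1678] axis shift [ 0.0017 -0.002  -0.0023] tip [ 0.677  -0.0286  0.1655] y-std 0.0024
```

Tray is down at about (0.491,-0.164), within a few mm of the mat centre. Next, go above the weight.

```bash
python3 -m handwheel '[[0.06,0.03,-0.002,0,0,0,0],[0.06,0.05,-0.004,0,0,0,0],[0.06,0.055,-0.004,0,0,0,0],[0.06,0.055,-0.004,0,0,0,0],[0.06,0.055,-0.004,0,0,0,0],[0.06,0.055,-0.005,0,0,0,0],[0.06,0.04,-0.004,0,0,0,0],[0.06,0.019,-0.001,0,0,0,0],[0.06,0,0,0,0,0,0]]'
python3 -m handwheel '[[0.06,0,0,0.02,0,0,10],[0.06,0,0,0.02,0,0,10],[0.06,0,0,0.02,0,0,10],[0.06,0,0,0,0,0,10],[0.06,0,0,0,0,0,10],[0.06,0,0,0,0,0,10],[0.06,0,0,0,0,0,0]]'
python3 - <<'E'
from h import *
s=st(); R=Ro.from_rotvec(s["tool_rot"]).as_matrix(); print(R.round(3).tolist())
im,d,ci=grab("wrist"); cv2.imwrite("pics/w2.png",im)
H,S,V=cv2.split(cv2.cvtColor(im,cv2.COLOR_BGR2HSV))
vv,uu=np.mgrid[0:480,0:640]; P=pts(ci,d,uu.ravel(),vv.ravel()).reshape(480,640,3)
m=(H>5)&(H<18)&(S>170)&(d>0)&(P[...,2]>.036)&(P[...,2]<.06)
Q=P[m]; print(len(Q),np.percentile(Q[:,2],[2,50,98]).round(4),[np.round(q,1) for q in cv2.minAreaRect((Q[:,:2]*1000).astype(np.float32))])
E
```

```text
time: 12.58
position: [0.4986, 0.197, 0.2177]
tool_rot: [-2.332, -2.104, 0.004]
ft_force: [-0.4, -1.4, 0.1]
grip_width: 0.689
grip_force: 0.0
time: 13.45
position: [0.4996, 0.1941, 0.1587]
tool_rot: [3.072, 0.65, -0.001]
ft_force: [-0.0, -0.4, 0.2]
grip_width: 0.688
grip_force: 0.0
{'time': 13.45, 'position': [0.5, 0.194, 0.159], 'tool_rot': [3.072, 0.65, -0.001], 'joint_positions': [-0.253, 0.13, -0.181, 1.813, 0.026, 1.201, -1.596], 'ft_force': [-0.02, -0.45, 0.245], 'grip_width': 0.688, 'grip_force': 0.0}
[[0.914, 0.405, -0.0], [0.405, -0.914, -0.001], [-0.001, 0.001, -1.0]]
3276 [0.0402 0.0417 0.0432] [array([500.4, 194.2]), array([59.9, 34.5]), np.float64(23.0)]
```

View pics/w2.png

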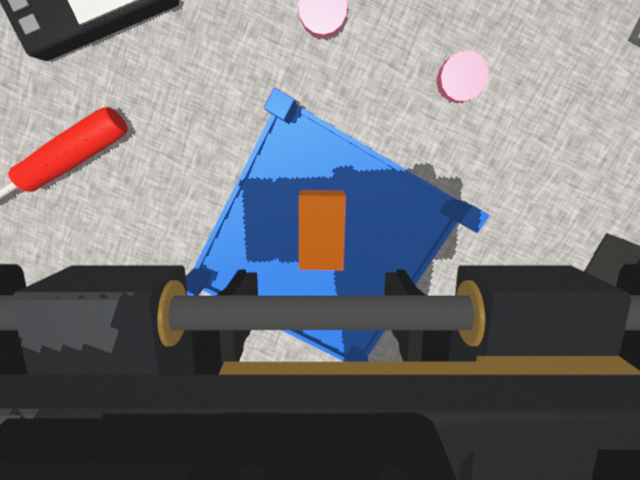

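Wrist view: the weight (322,230) is centred between the fingers and square to them, and the posts are clear of the finger line. I lower to TCP z about 0.012 and grip.

```bash
python3 -m handwheel '[[0.06,0.001,0,0.035,0,0,0],[0.06,0,0,0.045,0,0,0],[0.06,0,0,0.04,0,0,0],[0.06,0,0,0.018,0,0,0],[0.06,0,0,0.009,0,0,0],[0.06,0,0,0,0,0,0],[0,0,0,0,0,0,0],[0,0,0,0,0,0,0],[0,0,0,0,0,0,0],[0,0,0,0,0,0,0],[0,0,0,0,0,0,0],[0,0,0,0,0,0,0]]' 45
python3 -m handwheel '[[0,0,0,0,0,0,0],[0,0,0,0,0,0,0]]'
```

```text
time: 15.0
position: [0.5012, 0.1968, 0.0129]
tool_rot: [3.072, 0.652, 0.003]
ft_force: [0.6, -2.7, 5.8]
grip_width: 0.413
grip_force: 45.0
time: 15.25
position: [0.5012, 0.1968, 0.0129]
tool_rot: [3.072, 0.652, 0.003]
ft_force: [1.1, -2.3, 5.8]
grip_width: 0.407
grip_force: 45.0
```

```bash
python3 -m handwheel '[[0,0,0,-0.015,0,0,0],[0,0,0,-0.03,0,0,0],[0,0,0,-0.05,0,0,0],[0,0,0,-0.05,0,0,0],[0,0,0,-0.05,0,0,0],[0,0,0,-0.04,0,0,0],[0,0,0,0,0,0,-10],[0,0,0,0,0,0,-10],[0,0,0,0,0,0,-10],[0,0,0,0,0,0,-10],[0,0,0,0,0,0,-10],[0,0,0,0,0,0,-10]]'
python3 -m handwheel '[[0,0,0,0,0,0,-10],[0,0,0,0,0,0,-10],[0,0,0,0,0,0,-10],[0,0,0,0,0,0,-10],[0,0,0,0,0,0,-10],[0,0,0,0,0,0,-10],[0,0,0,0,0,0,-10],[0,0,0,0,0,0,-10],[0,0,0,0,0,0,-10],[0,0,0,0,0,0,-10],[0,0,0,0,0,0,0]]'
python3 - <<'E'
from h import *
s=st(); R=Ro.from_rotvec(s["tool_rot"]).as_matrix(); print(R.round(3).tolist())
E
```

```text
time: 16.75
position: [0.4991, 0.1978, 0.2471]
tool_rot: [-2.327, -2.109, 0.001]
ft_force: [-0.0, -0.0, -0.8]
grip_width: 0.412
grip_force: 45.0
time: 18.12
position: [0.4994, 0.1977, 0.2471]
tool_rot: [0.108, -3.139, -0.0]
ft_force: [-0.5, -0.2, -0.9]
grip_width: 0.408
grip_force: 45.0
{'time': 18.125, 'position': [0.499, 0.198, 0.247], 'tool_rot': [0.108, -3.139, -0.0], 'joint_positions': [-0.151, 0.083, -0.291, 1.686, 0.024, 1.376, 1.194], 'ft_force': [-0.499, -0.199, -0.91], 'grip_width': 0.408, 'grip_force': 44.997}
[[-0.998, -0.069, -0.001], [-0.069, 0.998, 0.0], [0.001, 0.0, -1.0]]
```

```bash
python3 -m handwheel '[[0,0,0,0,0,0,-1],[0,-0.002,-0.025,0.005,0,0,0],[0,-0.004,-0.045,0.009,0,0,0],[0,-0.004,-0.048,0.01,0,0,0],[0,-0.004,-0.048,0.01,0,0,0],[0,-0.004,-0.045,0.009,0,0,0],[0,-0.002,-0.025,0.005,0,0,0],[0,0,0,0,0,-10,0],[0,0,0,0,0,-10,0],[0,0,0,0,0,-10,0],[0,0,0,0,0,0,0],[0,0,0,0,0,0,0]]'
cat >> h.py <<'E'
TIP=np.array([.670,-.029,.160]); U=np.array([.8627,.0755,.5]); U=U/np.linalg.norm(U)
def plan(dist,tip=TIP,back=.012,lat=0,dz=0):
    s=ctrl.get_state(); R=Ro.from_rotvec(s["tool_rot"]).as_matrix(); p=np.array(s["position"])
    c=p-back*R[:,2]; w=-R[:,0]
    print("tool x",R[:,0].round(3),"z",R[:,2].round(3),"ang(w,u) deg",np.degrees(np.arccos(w@U)).round(2))
    print("rot err in tool (deg)",(R.T@np.degrees(np.cross(w,U))).round(2))
    print("tip in weight frame (along,side(y),toolz)",(w@(tip-c)).round(4),(R[:,1]@(tip-c)).round(4),(R[:,2]@(tip-c)).round(4))
    print("shift tool to reach",(R.T@(tip-dist*U-c)).round(4))
E
python3 - <<'E'
from h import *
st(); plan(.075)
E
```

```text
time: 19.62
position: [0.5421, -0.0358, 0.201]
tool_rot: [-0.114, 2.615, 0.031]
ft_force: [0.3, 0.4, -0.0]
grip_width: 0.41
grip_force: 45.0
{'time': 19.625, 'position': [0.542, -0.036, 0.201], 'tool_rot': [-0.114, 2.615, 0.031], 'joint_positions': [0.13, -0.255, -0.051, 2.188, -0.148, 0.694, 1.824], 'ft_force': [0.329, 0.432, -0.047], 'grip_width': 0.41, 'grip_force': 44.998}
tool x [-0.862 -0.076 -0.501] z [ 0.499  0.044 -0.865] ang(w,u) deg 0.07
rot err in tool (deg) [0.   0.07 0.  ]
tip in weight frame (along,side(y),toolz) 0.0902 -0.0044 0.1116
shift tool to reach [-0.0152 -0.0044  0.1116]
```

```bash
python3 -m handwheel '[[0,-0.003,-0.001,0.02,0,0,0],[0,-0.003,-0.001,0.03,0,0,0],[0,-0.003,-0.001,0.03,0,0,0],[0,-0.003,-0.001,0.022,0,0,0],[0,-0.003,0,0.01,0,0,0],[0,0,0,0,0,0,0],[0,0,0,0,0,0,0]]'
python3 - <<'E'
from h import *
st(); plan(.03)
def line(n):
    im,d,ci=grab(n); vv,uu=np.mgrid[0:480,0:640]; P=pts(ci,d,uu.ravel(),vv.ravel()).reshape(480,640,3)
    H,S,V=cv2.split(cv2.cvtColor(im,cv2.COLOR_BGR2HSV))
    m=(H>8)&(H<25)&(S>90)&(d>0)&(P[...,2]>.15)&(P[...,2]<.24)&(P[...,0]>.65)&(P[...,0]<.79)&(abs(P[...,1])<.06)
    K=np.array(ci["intrinsics"]);Rr=np.array(ci["R"]);t=np.array(ci["t"])
    pr=lambda X:(lambda q:(q[:2]/q[2]))(K@(Rr@X+t))
    uv=np.argwhere(m)[:,::-1].astype(np.float32)
    l=cv2.fitLine(uv,cv2.DIST_HUBER,0,.01,.01).ravel(); 
    a,b=pr(TIP),pr(TIP+.13*U); nrm=np.array([-l[1],l[0]]); tt=(uv-l[2:])@l[:2]; 
    pt=lambda s:l[2:]+s*l[:2]
    print(n,len(uv),"proj tip",a.round(1),"proj base",b.round(1),"seen ends",pt(tt.min()).round(1),pt(tt.max()).round(1),"perp err px tip/base",((a-l[2:])@nrm).round(2),((b-l[2:])@nrm).round(2),"px/mm",(K[0,0]/(Rr@TIP+t)[2]/1000).round(2))
    return im
im=line("side"); im2=line("scene")
cv2.imwrite("pics/pin1.png",np.hstack([cv2.resize(im[170:290,200:340],(466,400)),cv2.resize(im2[190:310,240:340],(333,400))]))
E
```

```text
time: 20.5
position: [0.6105, -0.034, 0.1107]
tool_rot: [-0.114, 2.615, 0.03]
ft_force: [-0.0, -0.2, -1.3]
grip_width: 0.411
grip_force: 45.0
{'time': 20.5, 'position': [0.611, -0.034, 0.111], 'tool_rot': [-0.114, 2.615, 0.03], 'joint_positions': [0.111, 0.01, -0.057, 2.156, -0.159, 0.461, 1.837], 'ft_force': [-0.02, -0.155, -1.338], 'grip_width': 0.411, 'grip_force': 44.998}
tool x [-0.862 -0.076 -0.501] z [ 0.499  0.044 -0.865] ang(w,u) deg 0.07
rot err in tool (deg) [-0.    0.07  0.01]
tip in weight frame (along,side(y),toolz) 0.0764 -0.0002 -0.0007
shift tool to reach [-0.0464 -0.0002 -0.0008]
side 201 proj tip [278.1 236.9] proj base [224.9 214.7] seen ends [228.8 215.4] [277.1 235.8] perp err px tip/base 0.56 0.96 px/mm 0.45
scene 41 proj tip [298.2 251.8] proj base [284.3 263. ] seen ends [290. 258.] [300. 251.] perp err px tip/base -0.33 0.83 px/mm 0.43
```

View pics/pin1.png

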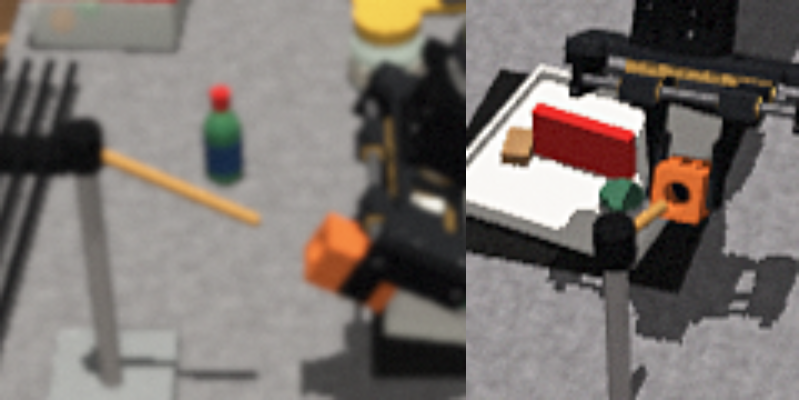

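The scene crop shows the drilled hole (680,190 in the crop) facing the brass pin and in line with it. I slide it on gently.

```bash
python3 -m handwheel '[[0,-0.01,0,-0.001,0,0,0],[0,-0.015,0,0,0,0,0],[0,-0.012,0,0,0,0,0],[0,-0.007,0,0,0,0,0],[0,-0.005,0,0,0,0,0],[0,0,0,0,0,0,0]]'
python3 -m handwheel '[[0,-0.005,0,0,0,0,0],[0,-0.005,0,0,0,0,0],[0,-0.004,0,0,0,0,0],[0,0,0,0,0,0,0]]'
python3 - <<'E'
from h import *
st(); plan(.008)
E
```

```text
time: 21.35
position: [0.6517, -0.0304, 0.1349]
tool_rot: [-0.114, 2.616, 0.031]
ft_force: [-0.1, -0.9, -2.5]
grip_width: 0.407
grip_force: 45.0
time: 21.85
position: [0.664, -0.0293, 0.1423]
tool_rot: [-0.114, 2.615, 0.031]
ft_force: [-0.2, 0.6, -1.9]
grip_width: 0.409
grip_force: 45.0
{'time': 21.85, 'position': [0.664, -0.029, 0.142], 'tool_rot': [-0.114, 2.615, 0.031], 'joint_positions': [0.095, 0.079, -0.058, 2.011, -0.114, 0.534, 1.78], 'ft_force': [-0.178, 0.596, -1.922], 'grip_width': 0.409, 'grip_force': 44.998}
tool x [-0.862 -0.076 -0.501] z [ 0.499  0.044 -0.866] ang(w,u) deg 0.04
rot err in tool (deg) [0.   0.04 0.01]
tip in weight frame (along,side(y),toolz) 0.014 -0.0003 -0.0003
shift tool to reach [-0.006  -0.0003 -0.0003]
```

```bash
python3 -m handwheel '[[0,-0.004,0,0,0,0,0],[0,-0.003,0,0,0,0,0],[0,0,0,0,0,0,0],[0,0,0,0,0,0,0],[0,0,0,0,0,0,0]]'
python3 - <<'E'
from h import *
plan(.008)
im,d,ci=grab("side"); im2,_,_=grab("scene")
cv2.imwrite("pics/pin2.png",np.hstack([cv2.resize(im[170:290,200:340],(466,400)),cv2.resize(im2[190:310,240:340],(333,400))]))
E
```

```text
time: 22.48
position: [0.6694, -0.0288, 0.1453]
tool_rot: [-0.114, 2.616, 0.031]
ft_force: [0.4, -0.3, -2.3]
grip_width: 0.41
grip_force: 45.0
tool x [-0.863 -0.076 -0.5  ] z [ 0.498  0.044 -0.866] ang(w,u) deg 0.01
rot err in tool (deg) [ 0.   -0.01  0.  ]
tip in weight frame (along,side(y),toolz) 0.0078 -0.0002 -0.0004
shift tool to reach [ 0.0002 -0.0002 -0.0004]
```

View pics/pin2.png

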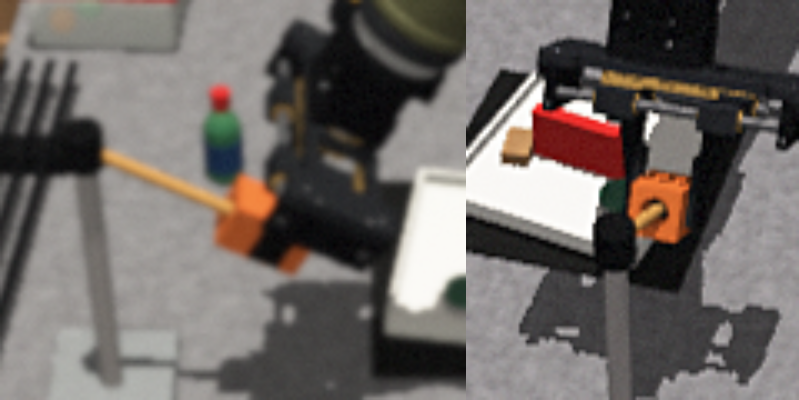

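The weight is about 22 mm onto the pin with almost no contact force, so the drilled end is confirmed. I draw it off and rise straight up.

```bash
python3 -m handwheel '[[0,0.01,0,0,0,0,0],[0,0.02,0,0,0,0,0],[0,0.025,0,0,0,0,0],[0,0.025,0,0,0,0,0],[0,0,0,0,0,0,0],[0,-0.015,0,-0.026,0,0,0],[0,-0.02,0,-0.035,0,0,0],[0,-0.025,0,-0.043,0,0,0],[0,-0.025,0,-0.043,0,0,0],[0,-0.025,0,-0.043,0,0,0],[0,-0.025,0,-0.043,0,0,0],[0,0,0,0,0,0,0]]'
python3 - <<'E'
from h import *
st(); plan(.1)
E
```

```text
time: 24.08
position: [0.6039, -0.0348, 0.3826]
tool_rot: [-0.114, 2.604, 0.029]
ft_force: [0.2, 0.0, -1.4]
grip_width: 0.412
grip_force: 45.0
{'time': 24.075, 'position': [0.604, -0.035, 0.383], 'tool_rot': [-0.114, 2.604, 0.029], 'joint_positions': [0.126, -0.201, -0.058, 1.788, -0.103, 1.026, 1.755], 'ft_force': [0.158, 0.017, -1.362], 'grip_width': 0.412, 'grip_force': 44.998}
tool x [-0.857 -0.076 -0.51 ] z [ 0.509  0.043 -0.86 ] ang(w,u) deg 0.69
rot err in tool (deg) [-0.    0.69  0.05]
tip in weight frame (along,side(y),toolz) -0.0566 0.0005 0.2373
shift tool to reach [0.1566 0.0006 0.2361]
```

```bash
python3 -m handwheel '[[0,-0.02,0,-0.005,0,0,0],[0,-0.042,0,-0.009,0,0,0],[0,-0.042,0,-0.01,0,0,0],[0,-0.042,0,-0.01,0,0,0],[0,-0.042,0,-0.009,0,0,0],[0,-0.02,0,-0.005,0,0,0],[0,0,0,0,0,-8,0],[0,0,0,0,0,-8,0],[0,0,0,0,0,-8,0],[0,0,0,0,0,-6,0],[0,0,0,0,0,0,0]]'
python3 - <<'E'
from h import *
st(); plan(.1)
E
```

```text
time: 25.45
position: [0.755, -0.0214, 0.5153]
tool_rot: [-0.091, 2.1, 0.053]
ft_force: [-1.2, -0.6, -2.3]
grip_width: 0.407
grip_force: 45.0
{'time': 25.45, 'position': [0.755, -0.021, 0.515], 'tool_rot': [-0.091, 2.1, 0.053], 'joint_positions': [0.116, -0.154, -0.057, 1.744, -0.263, 0.53, 1.866], 'ft_force': [-1.173, -0.636, -2.25], 'grip_width': 0.407, 'grip_force': 44.998}
tool x [-0.504 -0.043 -0.862] z [ 0.859  0.075 -0.506] ang(w,u) deg 29.6
rot err in tool (deg) [-0.   28.3  -0.05]
tip in weight frame (along,side(y),toolz) -0.3496 -0.0006 0.1183
shift tool to reach [ 0.4366 -0.0007  0.0689]
```

```bash
python3 -m handwheel '[[0,-0.025,0,-0.004,0,0,0],[0,-0.045,0,-0.007,0,0,0],[0,-0.06,0,-0.01,0,0,0],[0,-0.06,0,-0.01,0,0,0],[0,-0.045,0,-0.007,0,0,0],[0,-0.024,0,-0.004,0,0,0],[0,0,0,0,0,-8,0],[0,0,0,0,0,-8,0],[0,0,0,0,0,-6,0],[0,0,0,0,0,0,0],[0,0,0,0,0,0,0],[0,0,0,0,0,0,0]]'
python3 - <<'E'
from h import *
s=st(); plan(.1); print(np.round(s["qd"],3))
P=0
for n in("side","scene"):
    im,d,ci=grab(n); cv2.imwrite(f"pics/{n}9.png",im)
a,b=[cv2.resize(cv2.imread(f"pics/{n}9.png"),(400,300)) for n in("side","scene")]
cv2.imwrite("pics/fin.png",np.hstack([a,b]))
E
```

```text
time: 26.95
position: [0.8494, -0.0127, 0.7692]
tool_rot: [-0.075, 1.706, 0.065]
ft_force: [0.4, -1.0, -1.7]
grip_width: 0.407
grip_force: 45.0
{'time': 26.95, 'position': [0.849, -0.013, 0.769], 'tool_rot': [-0.075, 1.706, 0.065], 'joint_positions': [0.141, -0.031, -0.1, 1.4, -0.37, 0.361, 1.934], 'ft_force': [0.424, -1.007, -1.705], 'grip_width': 0.407, 'grip_force': 44.998}
tool x [-0.136 -0.013 -0.991] z [ 0.987  0.087 -0.136] ang(w,u) deg 52.17
rot err in tool (deg) [ 0.   45.26  0.05]
tip in weight frame (along,side(y),toolz) -0.6281 -0.0001 -0.0835
shift tool to reach [ 6.894e-01 -1.000e-04 -1.625e-01]
[-0.    -0.004 -0.     0.017 -0.008 -0.007  0.009]
```

View pics/fin.png

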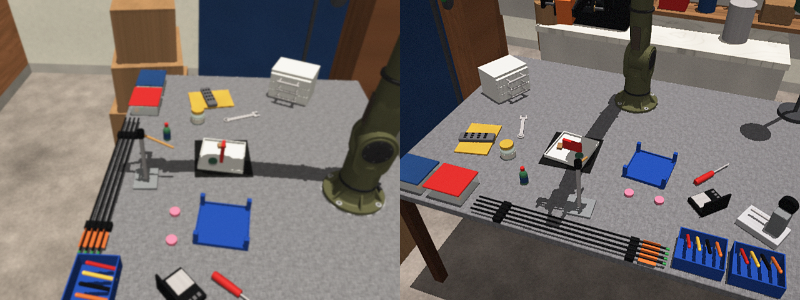

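The tray is on the mat with its items and the bystanders have not moved. The weight is held high (opening still 36 mm), 8° from upright. I take out the last few degrees, settle and check it in the wrist view.

```bash
python3 -m handwheel '[[0,0,0,0,0,-4,0],[0,0,0,0,0,-3,0],[0,0,0,0,0,0,0],[0,0,0,0,0,0,0],[0,0,0,0,0,0,0],[0,0,0,0,0,0,0],[0,0,0,0,0,0,0]]'
python3 - <<'E'
from h import *
s=st(); plan(.1); print(np.abs(s["qd"]).max().round(3))
im,d,ci=grab("wrist"); H,S,V=cv2.split(cv2.cvtColor(im,cv2.COLOR_BGR2HSV))
m=(H>5)&(H<18)&(S>170)&(d>0)&(d<.4); vs,us=np.nonzero(m); Q=pts(ci,d,us,vs)
print(len(Q)); 
if len(Q)>50: print(np.median(Q,0).round(3),Q.min(0).round(3),Q.max(0).round(3),np.linalg.svd(Q-Q.mean(0),full_matrices=False)[2].round(3).tolist())
E
```

```text
time: 27.92
position: [0.8492, -0.0132, 0.766]
tool_rot: [-0.069, 1.587, 0.068]
ft_force: [-0.2, -0.1, -2.4]
grip_width: 0.408
grip_force: 45.0
{'time': 27.925, 'position': [0.849, -0.013, 0.766], 'tool_rot': [-0.069, 1.587, 0.068], 'joint_positions': [0.072, -0.056, -0.031, 1.517, -0.796, 0.18, 2.359], 'ft_force': [-0.203, -0.13, -2.393], 'grip_width': 0.408, 'grip_force': 44.998}
tool x [-0.017 -0.002 -1.   ] z [ 0.996  0.087 -0.017] ang(w,u) deg 59.02
rot err in tool (deg) [-0.   49.12 -0.  ]
tip in weight frame (along,side(y),toolz) -0.609 0.0 -0.1575
shift tool to reach [ 0.6604  0.     -0.2432]
0.005
8546
[ 0.82  -0.015  0.749] [ 0.751 -0.034  0.734] [0.855 0.007 0.785] [[-0.226, -0.02, 0.974], [-0.072, 0.997, 0.004], [-0.971, -0.069, -0.227]]
```

```bash
python3 -c "
from bench import ctrl; print(ctrl.close_job())"
```

```text
the job is handed in; nothing more can be done
None
```

I handed the job in at about 28 s; the judge gave no verdict, but by my measurements the white tray is released on the mat with its tin and box, the weight went about 22 mm onto the pin at its drilled end, and it is now held still about 0.77 m above the bench, hole about 1° from straight up.

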